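Set the dial, key the quarter-turn fastener and hold the access panel shut

ROBOT

A 7-joint arm with a two-finger parallel gripper is mounted at the origin on a cart in front of the work surface, level with it; the furniture and walls round the work are solid. World frame = base frame: x ahead of the robot, y to its left, z up, the work surface at z = 0. Lengths are in m, angles in rad, forces in N, time in s.
With the tool pointing down it reaches from about 0.425 to 0.875 m from the base axis. Payload 4.7 kg.
Tool frame: the origin (TCP) lies on the centre line of the jaws, within the pads' length; the fingertips stand 14 mm ahead of it and the grasp point (between the pads) lies 5 mm behind it; z points along the fingers, y is the line along which they close (so a half turn about z gives the same grasp; the last joint's range is limited). The gripper opens to 87 mm and grips with 3 to 60 N. Pads are 19 mm wide; open, the fingers measure 117 mm over their backs; the gripper's body (75 mm by 190 mm) begins 51 mm behind the grasp point.
Start: joints at [1.332, 0.321, -0.07, 1.45, 0.023, 1.371, -0.057], TCP at [0.163, -0.629, 0.237] pointing down, gripper open.
Joint ranges: [-2.86, 2.86], [-0.3, 2.09], [-1.38, 1.24], [0.06, 2.45], [-1.56, 4.7], [0.09, 2.05], [-2.69, 2.69]. Speed limits (rad/s): [2.57, 2.57, 3.14, 3.14, 3.14, 3.14, 3.14].

INTERFACE

Orientations are given as a rotation vector (axis times angle).
In Python, from bench import * gives the robot as it stands.
- The arm moves only by the shell command python3 -m jog 'ROWS' [FORCE]. ROWS is JSON, a list of rows, each an object of numbers: "claw": the finger opening in mm, from 0 to 87; "dx", "dy", "dz": the shift along the tool's x, y, z in mm; "spin": the turn about the tool's z in degrees. In form: [{"claw": .., "dx": .., "dy": .., "dz": .., "spin": ..}, ...]. A call has 1 to 20 rows; each row is the pose to reach, as a shift and turn from the pose commanded when the call began, along the tool's axes at that moment; what a row does not reach only later rows make up. A row lasts 1/12 s, in which the tool goes at most 41.7 mm and 7.16 degrees, less where a joint would pass 70% of its speed; a pose out of reach is approached as far as the arm can. A call with a gripper value outside its range is refused whole. The fingers move at their own pace and stop on an object; FORCE is the grip in N (left out, the last holds). Time passes only in rows, so rows that repeat a pose let the fingers close. It gives the time, the measured TCP pose, the force, the opening and the grip force at its end, in the units of the state.
- get_state(): the state, without advancing time (a new reading comes with each control period).
- get_image(name): name is "side" or "top"; returns a dict with "frame" (480x640x3 uint8, red, green, blue), "depth" (480x640 float32, m along the optical axis (not along the pixel's ray), 0 where there is no reading), "K" (3x3 intrinsics, pixels), "T" (4x4, takes a point from camera to world coordinates). Camera axes: x right, y down, z forward; pixel columns grow to the right and rows downward; lengths in m; the calibration is good to about 2 mm. A picture is of the moment at which its call begins.
- close_job(): hands the job in; it is judged then, once.
The state is a dict: "time": time; "joint_positions": joint angles; "qd": joint speeds; "joint_torque": joint torques, N m; "position": TCP position; "tool_rot": TCP orientation; "ft_force": force on the tool from outside, world axes, zero at the start; "torque": the same for the moment, N m; "grip_width": opening from 0.0 (shut) to 1.0 (fully open); "grip_force": force on a finger pad.
Only numpy, scipy, OpenCV 4.12 (cv2) and the standard library are available. Lean on these libraries where they do the work, as an engineer would, in place of code of your own. Each camera call takes 0.05 s, during which the arm holds its last target. There are 200 camera calls.

TASK

On the blue test module, first turn the black dial until its white pointer points at the red set-point tab on the dial's rim. Then turn the winged quarter-turn fastener on the sprung aluminium access panel until the red stripe on its wing lines up with the two red stripes on the panel, and only then press the panel fully home against its frame; finish while still holding it pressed there with the gripper, and leave the dial on its mark and the things around the module where they are.

Things in the scene. Friction and masses are not known exactly. Their poses are not given: they have to be found in the camera images.
- case: fixed blue test module, 160 mm (x) by 300 mm (y), origin under its centre; its y runs along the long side. Grey dial deck on its +y half, top 60 mm above the bench; square dark steel frame with a black gasket (top 62 mm above the bench) on its -y half, under the access panel
- dial_wing (a point): black dial's grip wing, an upright bar 38 mm long, 12 mm thick, 24 mm tall, turning about a vertical axis; point on that axis at mid height of the wing (12 mm below its top, 12 mm above the skirt disc, 56 mm across, from which it rises; 78 mm above the bench). x runs along the wing toward the white pointer, z up
- dial (a joint): dial angle, rad, counter-clockwise from above positive, -2.4 to 2.4 between stops; at 0 the pointer points along the case's +x. Light constant friction (0.03 N m), stays where it is left
- dial_pointer (a point): outer end of the dial's white pointer, 28 mm from the dial's axis
- tab (a joint): angle of the flat red set-point tab on the dial's rim, same zero and sense as the dial angle; it starts 0.4 to 1.8 rad clockwise of the pointer and is not to be moved
- tab_mark (a point): inner end of the red tab, 28 mm from the dial's axis; coincides with dial_pointer when the dial is set
- cover_top (a point): aluminium access panel, 148 mm (x) by 144 mm (y), 3 mm thick; centre of its upper face, under the fastener. Two red stripes along its x, either side of the fastener, show the direction of the slot beneath
- cover (a joint): how far the panel is pressed down, m: 0 released (springs hold it up, upper face 73 mm above the bench), 0.008 home against the gasket. The springs need about 5 N to start and 11 N at home and lift the panel again if it is let go. With the fastener out of line its cross-bar strikes the receiver after about 2 mm; it drops through the slot freely only within about 0.14 rad of line and binds beyond that
- fastener_wing (a point): black grip wing of the quarter-turn fastener, which rides on the panel: an upright bar 40 mm long, 10 mm thick, 24 mm tall, with a red stripe along its top; point on its vertical axis at mid height of the wing (12 mm below its top, 12 mm above the steel disc, 42 mm across and 3 mm high, from which it rises; 88 mm above the bench with the panel released). x runs along the wing, z up. The wing may be pushed down to press the panel
- fastener (a joint): fastener angle, rad, counter-clockwise from above positive; 0 = in line with the panel's stripes and the slot, with no stop there (range -0.7 to 1.9); starts 0.7 to 1.4. Friction 0.04 N m, stays where it is left
- battery: loose blue nine-volt battery, 18x26x49 mm, standing near the module; not to be disturbed
- tape: loose roll of black tape, 73 mm across, 19 mm high, near the module; not to be disturbed
- toroid: loose copper-wound ring choke, 54x71x18 mm, near the module; not to be disturbed

How it is judged:
By the outcome, as a careful person would: the job done as asked, in the order asked, and still so for the second after the job is handed in, while the arm keeps its last pose, push and grip.
It also fails if it takes over 64 s, if anything falls off the work surface, if the arm or the gripper's body presses on something with over 40 N, if the wrist force passes 120 N, or if a joint passes its speed limit or range.

## Working session

There is one attempt and no reset: what is moved stays moved. The work goes in short steps, Python scripts to look and compute and a shell command to move; the robot and the scene stay as the last step left them, time stands still between calls to the robot, and variables do not carry over. Pictures are saved under pics/ and viewed, at most 10 in all, crops included, and the job is handed in when it is done.

```bash
mkdir -p pics; cat > h.py <<'E'
from bench import *
import numpy as np, cv2
from scipy.spatial.transform import Rotation as R
def snap(cam,fn=None,crop=None,scale=1):
    d=get_image(cam)
    if fn:
        im=d["frame"][:,:,::-1]
        if crop: im=im[crop[1]:crop[3],crop[0]:crop[2]]
        cv2.imwrite("pics/"+fn,cv2.resize(im,None,fx=scale,fy=scale,interpolation=cv2.INTER_CUBIC))
    return d
def plane(d,uv,z):
    uv=np.atleast_2d(uv).astype(float)
    r=np.c_[uv,np.ones(len(uv))]@np.linalg.inv(d["K"]).T@d["T"][:3,:3].T
    o=d["T"][:3,3]
    return o+r*((z-o[2])/r[:,2])[:,None]
def proj(d,p):
    p=np.atleast_2d(p); c=(p-d["T"][:3,3])@d["T"][:3,:3]
    q=c@d["K"].T; return q[:,:2]/q[:,2:]
E
python3 - <<'E'
from h import *
for c in("top","side"):
    d=snap(c,c+"0.png"); print(c,d["K"].round(1).tolist(),d["T"].round(3).tolist())
s=get_state(); print(s["time"],s["position"],s["tool_rot"],s["ft_force"],s["grip_width"])
E
```

```text
top [[449.7, 0.0, 322.0], [0.0, 449.7, 236.0], [0.0, 0.0, 1.0]] [[-0.022, -0.983, 0.183, 0.409], [-1.0, 0.021, -0.011, 0.285], [0.007, -0.183, -0.983, 0.923], [0.0, 0.0, 0.0, 1.0]]
side [[502.8, 0.0, 331.2], [0.0, 502.8, 238.7], [0.0, 0.0, 1.0]] [[-0.877, -0.282, 0.39, 0.229], [-0.48, 0.472, -0.739, 0.913], [0.024, -0.835, -0.549, 0.554], [0.0, 0.0, 0.0, 1.0]]
0.1 [ 0.16241041 -0.62890404  0.23557437] [-3.11486141e+00 -3.95923739e-01  4.93308268e-04] [0.23923431 0.54557863 0.69998131] 1.0020190306895367
```

View pics/top0.png

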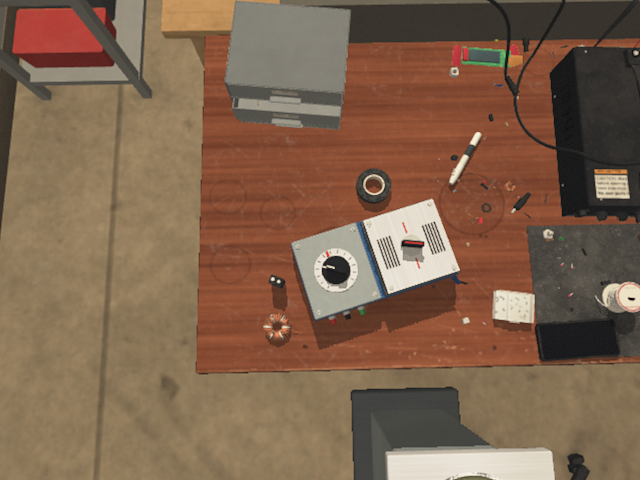

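View pics/side0.png

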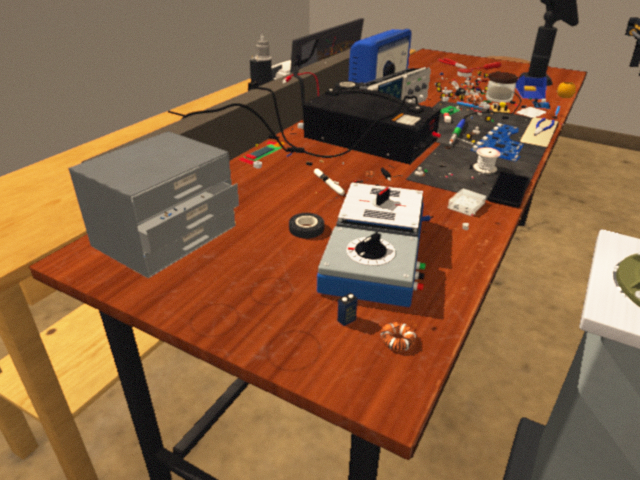

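The top view shows the module, with the dial at about (335,269), the red tab at about (327,254) and the fastener at about (413,244). The battery is at (277,282), the toroid at (278,327) and the tape at (373,186). I'll zoom in and measure next.

```bash
python3 - <<'E'
from h import *
d=snap("top","crop1.png",(290,195,465,325),4.5)
np.save("pics/top0.npy",d,allow_pickle=True)
f=d["frame"].astype(int)
hsv=cv2.cvtColor(d["frame"],cv2.COLOR_RGB2HSV)
# deck+panel corners: bright/low sat mask in box
box=np.zeros(f.shape[:2],np.uint8); box[195:325,288:468]=1
m=((hsv[...,1]<60)&(hsv[...,2]>90)).astype(np.uint8)*box
n,l,st,ce=cv2.connectedComponentsWithStats(m)
for i in range(1,n):
    if st[i,4]>1000:
        c=max(cv2.findContours((l==i).astype(np.uint8),0,1)[0],key=cv2.contourArea)
        r=cv2.minAreaRect(c); b=cv2.boxPoints(r); print("low-sat",st[i].tolist(),r)
        for z in(.06,.073): print(z,plane(d,b,z).round(4).tolist(), plane(d,[r[0]],z).round(4).tolist())
red=(((hsv[...,0]<8)|(hsv[...,0]>172))&(hsv[...,1]>150)&(hsv[...,2]>90)).astype(np.uint8)*box
n,l,st,ce=cv2.connectedComponentsWithStats(red)
for i in range(1,n):
    if st[i,4]>=4: print("red",st[i].tolist(),ce[i].round(2).tolist())
E
```

```text
low-sat [360, 199, 100, 95, 5486] ((409.9173889160156, 245.600341796875), (81.60269927978516, 75.89599609375), 69.22774505615234)
0.06 [[0.5975, 0.2004, 0.06], [0.6494, 0.0572, 0.06], [0.4961, 0.0115, 0.06], [0.4477, 0.1509, 0.06]] [[0.5463, 0.1051, 0.06]]
0.073 [[0.5947, 0.2017, 0.073], [0.6457, 0.0606, 0.073], [0.4948, 0.0156, 0.073], [0.4471, 0.1529, 0.073]] [[0.5443, 0.1078, 0.073]]
low-sat [291, 223, 91, 97, 5086] ((336.4193115234375, 272.3893127441406), (85.11358642578125, 70.64643859863281), 72.34988403320312)
0.06 [[0.5573, 0.3385, 0.06], [0.5972, 0.2059, 0.06], [0.4385, 0.1627, 0.06], [0.4014, 0.2913, 0.06]] [[0.4972, 0.2496, 0.06]]
0.073 [[0.5551, 0.3377, 0.073], [0.5943, 0.2071, 0.073], [0.438, 0.1645, 0.073], [0.4015, 0.2913, 0.073]] [[0.4959, 0.2501, 0.073]]
red [405, 241, 19, 4, 45] [413.82, 242.31]
red [326, 252, 3, 4, 8] [327.0, 253.5]
red [330, 319, 7, 6, 31] [333.1, 321.55]
```

View pics/crop1.png

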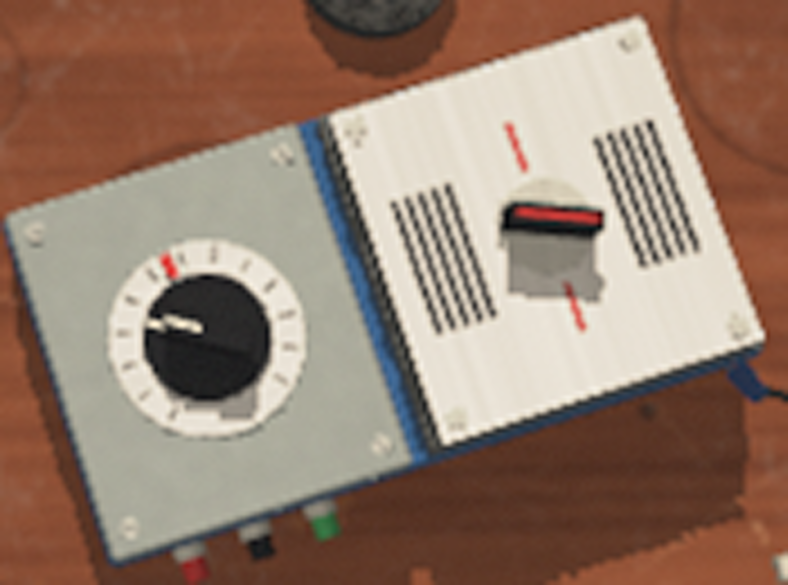

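The zoomed crop shows:
- **Dial:** white ring centred near (207,338). The pointer tip is at about (150,323) and the tab at about (169,267).
- **Panel:** stripes run (508,125)-(525,170) and (567,285)-(583,330).
- **Wing:** its red stripe runs (515,214)-(603,218).

Next I'll convert these to world positions and check the route for obstacles.

```bash
cat > m.py <<'E'
from h import *
d=get_image("top")
U=lambda x,y:((x+.5)/4.5-.5+290,(y+.5)/4.5-.5+195)
hsv=cv2.cvtColor(d["frame"],cv2.COLOR_RGB2HSV)
st=plane(d,[U(508,125),U(525,170),U(567,285),U(583,330)],.073)
v=st[3]-st[0]; cyaw=np.arctan2(-v[1],-v[0])
c=plane(d,[U(328,117),U(640,17),U(763,342),U(437,447)],.073)
print("case yaw stripes",np.degrees(cyaw),"panel ctr stripes",st.mean(0).round(4),"corners",c.mean(0).round(4))
for a,b in((0,1),(1,2),(2,3),(3,0)): w=c[b]-c[a]; print(np.linalg.norm(w).round(4),np.degrees(np.arctan2(w[1],w[0])).round(1))
w=plane(d,[U(515,214),U(603,218)],.100); v=w[0]-w[1]
print("fast ctr",w.mean(0).round(4),"yaw",np.degrees(np.arctan2(v[1],v[0])),np.linalg.norm(v))
# dial: white ring (z .061) ellipse
m=((hsv[...,1]<40)&(hsv[...,2]>185)).astype(np.uint8); m[:,:305]=0;m[:,361:]=0;m[:240]=0;m[300:]=0
cc=max(cv2.findContours(m,0,1)[0],key=cv2.contourArea); e=cv2.fitEllipse(cc); A=plane(d,[e[0]],.061)[0]; print("ring",e,A.round(4))
k=(hsv[...,2]<75).astype(np.uint8); k[:,:318]=0;k[:,352:]=0;k[:250]=0;k[:250]=0;k[288:]=0
cc=max(cv2.findContours(k,0,1)[0],key=cv2.contourArea); e=cv2.fitEllipse(cc); print("skirt",e,plane(d,[e[0]],.066).round(4))
from math import *
for nm,p,z in(("tip",U(150,323),.066),("wing ptr out",U(165,321),.09),("wing ptr in",U(200,328),.09),("tab",U(169,267),.061),("tabin",U(171,277),.061)):
    q=plane(d,[p],z)[0]; r=q-A; print(nm,q.round(4),"yaw",degrees(atan2(r[1],r[0])).__round__(1),np.hypot(*r[:2]).round(4))
# obstacles
for cam in("top","side"):
    g=get_image(cam); v,u=np.mgrid[:480,:640]; z=g["depth"]; K=g["K"]
    P=np.stack([(u-K[0,2])*z/K[0,0],(v-K[1,2])*z/K[1,1],z],-1)[z>0]@g["T"][:3,:3].T+g["T"][:3,3]
    for y in np.arange(-.6,.5,.1):
        s=(P[:,0]>.3)&(P[:,0]<.72)&(abs(P[:,1]-y)<.05); print(cam,round(y,1),P[s,2].max().round(3) if s.any() else None,end="; ")
s=get_state(); M=R.from_rotvec(s["tool_rot"]).as_matrix(); print("\ntool x,z",M[:,0].round(3),M[:,2].round(3))
E
python3 m.py
```

```text
case yaw stripes 16.753995152615772 panel ctr stripes [0.5453 0.1059 0.073 ] corners [0.5449 0.1075 0.073 ]
0.1435 -73.1
0.1488 -163.4
0.1457 106.3
0.1474 15.8
fast ctr [0.5454 0.1058 0.1   ] yaw 86.15238582625231 0.03636303641418366
ring ((335.647216796875, 269.84613037109375), (40.26908493041992, 40.50705337524414), 133.98065185546875) [0.502  0.2509 0.061 ]
skirt ((336.18475341796875, 270.05828857421875), (25.83048439025879, 27.305788040161133), 25.967185974121094) [[0.5011 0.2501 0.066 ]]
tip [0.5086 0.2753 0.066 ] yaw 74.8 0.0252
wing ptr out [0.5065 0.2693 0.09  ] yaw 76.2 0.0189
wing ptr in [0.5033 0.2549 0.09  ] yaw 72.1 0.0042
tab [0.5332 0.2665 0.061 ] yaw 26.5 0.0349
tabin [0.5289 0.2657 0.061 ] yaw 28.9 0.0307
top -0.6 None; top -0.5 None; top -0.4 0.05; top -0.3 0.125; top -0.2 0.116; top -0.1 0.025; top -0.0 0.079; top 0.1 0.104; top 0.2 0.094; top 0.3 0.093; top 0.4 0.052; side -0.6 0.026; side -0.5 0.025; side -0.4 0.141; side -0.3 0.141; side -0.2 0.116; side -0.1 0.023; side -0.0 0.078; side 0.1 0.104; side 0.2 0.093; side 0.3 0.093; side 0.4 0.052; 
tool x,z [ 0.968  0.25  -0.   ] [-0.     0.001 -1.   ]
```

```bash
python3 -m jog '[{"claw":50,"dx":70,"dy":-46},{"claw":50,"dx":104,"dy":-68},{"claw":50,"dx":138,"dy":-91},{"claw":50,"dx":172,"dy":-113},{"claw":50,"dx":206,"dy":-136},{"claw":50,"dx":240,"dy":-158},{"claw":50,"dx":274,"dy":-181},{"claw":50,"dx":308,"dy":-203},{"claw":50,"dx":342,"dy":-226},{"claw":50,"dx":376,"dy":-248},{"claw":50,"dx":410,"dy":-271},{"claw":50,"dx":444,"dy":-293},{"claw":50,"dx":483,"dy":-318},{"claw":50,"dx":483,"dy":-318},{"claw":50,"dx":483,"dy":-318},{"claw":50,"dx":488,"dy":-358},{"claw":50,"dx":494,"dy":-398},{"claw":50,"dx":500,"dy":-438},{"claw":50,"dx":506,"dy":-478},{"claw":50,"dx":506,"dy":-478}]' 10; python3 -c "
from h import *
s=get_state(); print(s['joint_positions'],s['qd'],s['ft_force'])"
```

```text
[ 1.33208627  0.32130305 -0.07008573  1.4508814   0.02257782  1.37078758
 -0.05688535] [ 1.50992763e-03 -1.88228882e-03  5.62406506e-04 -3.96964023e-03
  2.71020394e-04  1.21249464e-03  6.59474565e-05] [-0.21588569  0.86442217  0.63879067]$[0]: bad value
```

```bash
python3 -m jog '[{"claw":50,"dx":70,"dy":-46,"dz":0,"spin":0},{"claw":50,"dx":140,"dy":-92,"dz":0,"spin":0},{"claw":50,"dx":210,"dy":-138,"dz":0,"spin":0},{"claw":50,"dx":280,"dy":-184,"dz":0,"spin":0},{"claw":50,"dx":350,"dy":-230,"dz":0,"spin":0},{"claw":50,"dx":483,"dy":-318,"dz":0,"spin":0},{"claw":50,"dx":483,"dy":-318,"dz":0,"spin":0},{"claw":50,"dx":483,"dy":-318,"dz":0,"spin":0},{"claw":50,"dx":483,"dy":-318,"dz":0,"spin":0},{"claw":50,"dx":483,"dy":-318,"dz":0,"spin":0},{"claw":50,"dx":483,"dy":-318,"dz":0,"spin":0},{"claw":50,"dx":483,"dy":-318,"dz":0,"spin":0},{"claw":50,"dx":483,"dy":-318,"dz":0,"spin":0},{"claw":50,"dx":483,"dy":-318,"dz":0,"spin":0},{"claw":50,"dx":483,"dy":-318,"dz":0,"spin":0}]' 10; python3 -c "
from h import *
s=get_state(); print(s['joint_positions'],s['ft_force'])"
```

```text
time: 1.55
position: [0.5556, -0.191, 0.2368]
tool_rot: [-3.109, -0.415, -0.007]
ft_force: [-0.6, 1.9, 0.5]
grip_width: 0.568
grip_force: 0.0
[ 0.70278086  0.21899262 -0.47894437  1.60015612  0.09674918  1.34503044
 -1.09327986] [-0.55512193  1.87920761  0.52444306]
```

```bash
python3 -m jog '[{"claw":50,"dx":66,"dy":-448,"dz":0,"spin":-60},{"claw":50,"dx":66,"dy":-448,"dz":0,"spin":-60},{"claw":50,"dx":66,"dy":-448,"dz":0,"spin":-60},{"claw":50,"dx":66,"dy":-448,"dz":0,"spin":-60},{"claw":50,"dx":66,"dy":-448,"dz":0,"spin":-60},{"claw":50,"dx":66,"dy":-448,"dz":0,"spin":-60},{"claw":50,"dx":66,"dy":-448,"dz":0,"spin":-60},{"claw":50,"dx":66,"dy":-448,"dz":0,"spin":-60},{"claw":50,"dx":66,"dy":-448,"dz":0,"spin":-60},{"claw":50,"dx":66,"dy":-448,"dz":0,"spin":-60},{"claw":50,"dx":66,"dy":-448,"dz":0,"spin":-60},{"claw":50,"dx":66,"dy":-448,"dz":0,"spin":-60},{"claw":50,"dx":66,"dy":-448,"dz":50,"spin":-60},{"claw":50,"dx":66,"dy":-448,"dz":90,"spin":-60},{"claw":50,"dx":66,"dy":-448,"dz":90,"spin":-60},{"claw":50,"dx":66,"dy":-448,"dz":90,"spin":-60},{"claw":50,"dx":66,"dy":-448,"dz":90,"spin":-60}]' 10; cat > e.py <<'E'
from h import *
import sys
s=get_state(); M=R.from_rotvec(s["tool_rot"]).as_matrix(); t=np.array([float(a) for a in sys.argv[1:4]])
print("pos",s["position"].round(4),"yaw",np.degrees(np.arctan2(M[1,0],M[0,0])).round(2),"z",M[:,2].round(3),"to go mm",(M.T@(t-s["position"])*1e3).round(1))
print("q",np.round(s["joint_positions"],2),"F",s["ft_force"].round(1),"T",s["torque"].round(2),s["time"])
E
python3 e.py .5015 .2505 .084
python3 -c "
from h import *
snap('side','s1.png',(290,170,450,290),5)"
```

```text
time: 2.97
position: [0.5031, 0.2496, 0.1477]
tool_rot: [-2.501, -1.901, -0.001]
ft_force: [0.5, -0.1, 1.6]
grip_width: 0.575
grip_force: 0.0
pos [0.5031 0.2496 0.1477] yaw 74.46 z [ 0.001  0.001 -1.   ] to go mm [ 0.4 -1.8 63.7]
q [ 0.22  0.3  -0.85  1.76  0.24  1.19 -0.96] F [ 0.5 -0.1  1.6] T [-0.   -0.11 -0.02] 2.9667
```

View pics/s1.png

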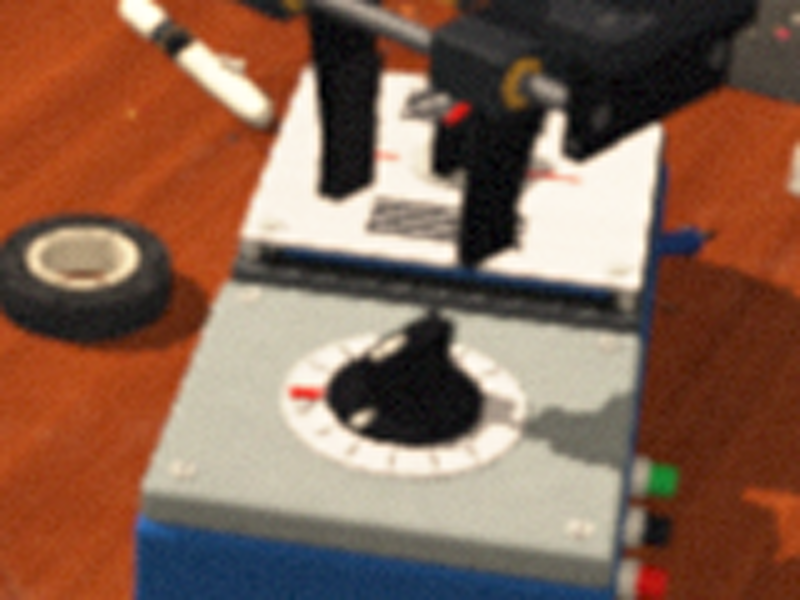

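The side view shows the open fingers straddling above the dial. The pointer tip is near (363,417) and the tab's inner end near (320,394). I'll descend and grip the dial.

```bash
python3 -m jog '[{"claw":50,"dx":0,"dy":-2,"dz":30,"spin":0},{"claw":50,"dx":0,"dy":-2,"dz":50,"spin":0},{"claw":50,"dx":0,"dy":-2,"dz":64,"spin":0},{"claw":50,"dx":0,"dy":-2,"dz":64,"spin":0},{"claw":0,"dx":0,"dy":-2,"dz":64,"spin":0},{"claw":0,"dx":0,"dy":-2,"dz":64,"spin":0},{"claw":0,"dx":0,"dy":-2,"dz":64,"spin":0},{"claw":0,"dx":0,"dy":-2,"dz":64,"spin":0},{"claw":0,"dx":0,"dy":-2,"dz":64,"spin":0},{"claw":0,"dx":0,"dy":-2,"dz":64,"spin":0},{"claw":0,"dx":0,"dy":-2,"dz":64,"spin":0},{"claw":0,"dx":0,"dy":-2,"dz":64,"spin":0}]' 15
python3 e.py .5015 .2505 .084
cat > a.py <<'E'
from h import *
d=get_image("side")
U=lambda x,y:((x+.5)/5-.5+290,(y+.5)/5-.5+170)
A=plane(d,[U(403,402)],.061)[0]; print(A.round(4))
for nm,p,z in(("tip",U(360,418),.066),("tab",U(304,394),.061),("wptr far",U(375,355),.09),("wptr near",U(410,330),.09)):
    q=plane(d,[p],z)[0];r=q-A;print(nm,np.degrees(np.arctan2(r[1],r[0])).round(1),np.hypot(*r[:2]).round(4))
E
python3 a.py
```

```text
time: 4.02
position: [0.5015, 0.25, 0.0829]
tool_rot: [2.501, 1.9, 0.002]
ft_force: [1.8, -0.2, 0.5]
grip_width: 0.136
grip_force: 15.0
pos [0.5015 0.25   0.0829] yaw 74.46 z [ 0.002  0.    -1.   ] to go mm [ 0.5 -0.1 -1.1]
q [ 0.19  0.37 -0.82  1.83  0.31  1.07 -1.02] F [ 1.8 -0.2  0.5] T [-0.13 -0.47  0.02] 4.0167
[0.5037 0.2453 0.061 ]
tip 75.9 0.0237
tab 22.6 0.0344
wptr far 78.8 0.0192
wptr near -84.8 0.0013
```

```bash
python3 -m jog '[{"claw":0,"dx":0,"dy":0,"dz":0,"spin":5},{"claw":0,"dx":0,"dy":0,"dz":0,"spin":10},{"claw":0,"dx":0,"dy":0,"dz":0,"spin":15},{"claw":0,"dx":0,"dy":0,"dz":0,"spin":20},{"claw":0,"dx":0,"dy":0,"dz":0,"spin":25},{"claw":0,"dx":0,"dy":0,"dz":0,"spin":30},{"claw":0,"dx":0,"dy":0,"dz":0,"spin":35},{"claw":0,"dx":0,"dy":0,"dz":0,"spin":40},{"claw":0,"dx":0,"dy":0,"dz":0,"spin":44},{"claw":0,"dx":0,"dy":0,"dz":0,"spin":47},{"claw":0,"dx":0,"dy":0,"dz":0,"spin":47},{"claw":0,"dx":0,"dy":0,"dz":0,"spin":47},{"claw":0,"dx":0,"dy":0,"dz":0,"spin":47}]'
python3 e.py .5015 .2505 .084
python3 -m jog '[{"claw":50,"dx":0,"dy":0,"dz":0,"spin":0},{"claw":50,"dx":0,"dy":0,"dz":0,"spin":0},{"claw":50,"dx":0,"dy":0,"dz":0,"spin":0},{"claw":50,"dx":0,"dy":0,"dz":0,"spin":0},{"claw":50,"dx":0,"dy":0,"dz":-30,"spin":0},{"claw":50,"dx":0,"dy":0,"dz":-60,"spin":0},{"claw":50,"dx":0,"dy":0,"dz":-90,"spin":0},{"claw":50,"dx":0,"dy":0,"dz":-90,"spin":0},{"claw":50,"dx":0,"dy":0,"dz":-90,"spin":0}]'
python3 -c "
from h import *
snap('side','s2.png',(335,225,405,270),11)"
```

```text
time: 5.15
position: [0.5015, 0.2499, 0.0829]
tool_rot: [3.051, 0.748, 0.003]
ft_force: [4.1, -1.4, 0.8]
grip_width: 0.138
grip_force: 15.0
pos [0.5015 0.2499 0.0829] yaw 27.53 z [ 0.002 -0.    -1.   ] to go mm [ 0.3 -0.5 -1.1]
q [ 0.07  0.33 -0.68  1.83  0.24  1.06 -1.78] F [ 4.1 -1.4  0.8] T [-0.26 -0.88 -0.05] 5.15
time: 5.9
position: [0.5013, 0.251, 0.1742]
tool_rot: [-3.051, -0.747, -0.005]
ft_force: [0.2, -0.7, -0.6]
grip_width: 0.57
grip_force: 0.0
```

View pics/s2.png

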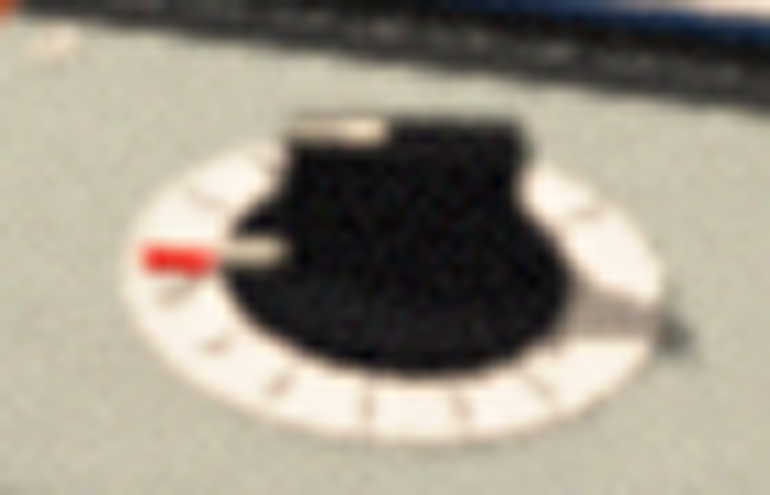

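The side view shows the tab at x 145-212, y 260 and the pointer beside it at x 220-285, y 250, so they are nearly in line. I'll measure the tab angle more precisely by fitting circles in both views.

```bash
cat > t.py <<'E'
from h import *
from scipy.optimize import least_squares
def run(d,win,nm):
    x0,y0,x1,y1=win; s=6
    im=cv2.resize(d["frame"][y0:y1,x0:x1],None,fx=s,fy=s,interpolation=cv2.INTER_CUBIC)
    h=cv2.cvtColor(im,cv2.COLOR_RGB2HSV); up=lambda p:(np.asarray(p,float)+.5)/s-.5+[x0,y0]
    red=((h[...,0]<8)|(h[...,0]>172))&(h[...,1]>140)&(h[...,2]>110)
    w=((h[...,1]<45)&(h[...,2]>185))|red
    c=max(cv2.findContours(w.astype(np.uint8),0,1)[0],key=cv2.contourArea)[:,0]
    P=plane(d,up(c),.0605)[:,:2]
    f=least_squares(lambda q:np.hypot(*(P-q[:2]).T)-q[2],[*P.mean(0),.045],loss="soft_l1",f_scale=.0003)
    A=f.x[:2]; v,u=np.nonzero(red); T=plane(d,up(np.c_[u,v]),.0605)[:,:2]
    r=np.hypot(*(T-A).T); T=T[r<.05]; t=T.mean(0)-A
    print(nm,f.x.round(4),"tab yaw",np.degrees(np.arctan2(t[1],t[0])).round(2),np.hypot(*t).round(4),len(T))
    k=(h[...,1]<90)&(h[...,2]>130); v,u=np.nonzero(k); Q=plane(d,up(np.c_[u,v]),.066)[:,:2]-A; r=np.hypot(*Q.T)
    a=np.degrees(np.arctan2(Q[:,1],Q[:,0])); m=(r>.019)&(r<.0265)&(a>0)&(a<110); q=Q[m].mean(0) if m.any() else [0,0]
    print("  pointer",np.degrees(np.arctan2(q[1],q[0])).round(2),m.sum(),a[m].min().round(1) if m.any() else 0,a[m].max().round(1) if m.any() else 0)
run(np.load("pics/top0.npy",allow_pickle=True).item(),(308,240,364,298),"top0")
run(get_image("side"),(335,225,405,270),"side")
run(get_image("top"),(308,240,364,298),"topnow")
E
python3 t.py
```

```text
top0 [0.503  0.2504 0.0415] tab yaw 27.8 0.0346 307
  pointer 74.38 325 5.6 82.1
side [0.509  0.2438 0.0665] tab yaw 26.59 0.0298 352
  pointer 23.63 796 0.0 56.6
topnow [0.4696 0.2328 0.005 ] tab yaw nan nan 0
  pointer 100.69 383 84.4 110.0t.py:13: RuntimeWarning: Mean of empty slice.
  r=np.hypot(*(T-A).T); T=T[r<.05]; t=T.mean(0)-A
  ret = um.true_divide(
```

```bash
python3 -m jog '[{"claw":50,"dx":-28,"dy":148,"dz":0,"spin":-58.6},{"claw":50,"dx":-28,"dy":148,"dz":0,"spin":-58.6},{"claw":50,"dx":-28,"dy":148,"dz":0,"spin":-58.6},{"claw":50,"dx":-28,"dy":148,"dz":0,"spin":-58.6},{"claw":50,"dx":-28,"dy":148,"dz":0,"spin":-58.6},{"claw":50,"dx":-28,"dy":148,"dz":0,"spin":-58.6},{"claw":50,"dx":-28,"dy":148,"dz":0,"spin":-58.6},{"claw":50,"dx":-28,"dy":148,"dz":0,"spin":-58.6},{"claw":50,"dx":-28,"dy":148,"dz":0,"spin":-58.6},{"claw":50,"dx":-28,"dy":148,"dz":0,"spin":-58.6},{"claw":50,"dx":-28,"dy":148,"dz":0,"spin":-58.6},{"claw":50,"dx":-28,"dy":148,"dz":0,"spin":-58.6}]'
python3 e.py .5452 .1065 .093
python3 t.py 2>/dev/null
python3 -c "
from h import *
snap('top','t3.png',(300,200,460,320),5)"
```

```text
time: 7.05
position: [0.5435, 0.1058, 0.1717]
tool_rot: [-2.297, -2.141, 0.002]
ft_force: [-0.3, 1.3, 0.5]
grip_width: 0.569
grip_force: 0.0
pos [0.5435 0.1058 0.1717] yaw 85.98 z [-0.002 -0.    -1.   ] to go mm [ 0.8  1.7 78.7]
q [ 0.41  0.23 -0.74  1.76  0.16  1.22 -0.44] F [-0.3  1.3  0.5] T [-0.03 -0.11 -0.07] 7.05
top0 [0.503  0.2504 0.0415] tab yaw 27.8 0.0346 307
  pointer 74.38 325 5.6 82.1
side [0.509  0.2439 0.0665] tab yaw 26.44 0.0298 356
  pointer 23.46 792 0.0 57.6
topnow [0.5015 0.2492 0.0401] tab yaw 28.4 0.0367 289
  pointer 27.65 331 19.1 35.3
```

View pics/t3.png

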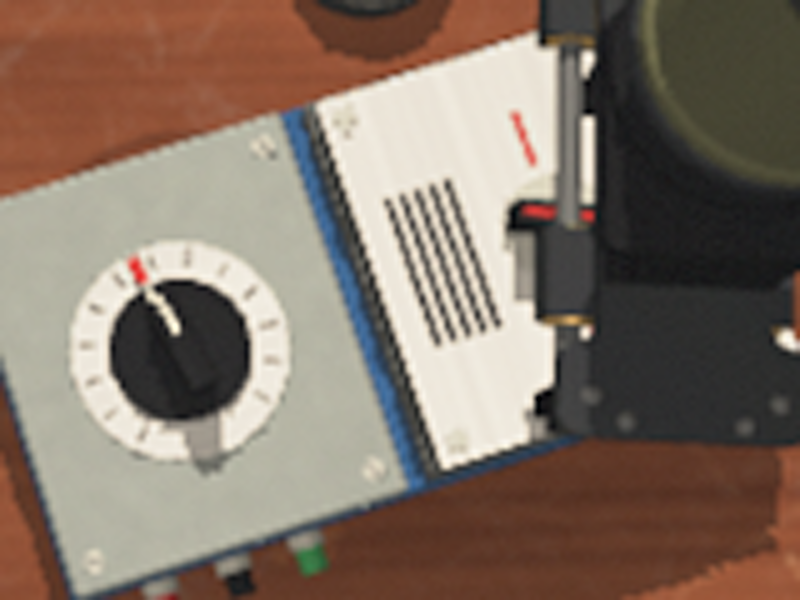

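The top view shows the pointer (150,290)-(178,330) in line with the red tab (137,270), so the dial is set. Now I'll grip the fastener wing.

```bash
python3 -m jog '[{"claw":50,"dx":1,"dy":2,"dz":30,"spin":0},{"claw":50,"dx":1,"dy":2,"dz":55,"spin":0},{"claw":50,"dx":1,"dy":2,"dz":70,"spin":0},{"claw":50,"dx":1,"dy":2,"dz":77,"spin":0},{"claw":50,"dx":1,"dy":2,"dz":77,"spin":0},{"claw":0,"dx":1,"dy":2,"dz":77,"spin":0},{"claw":0,"dx":1,"dy":2,"dz":77,"spin":0},{"claw":0,"dx":1,"dy":2,"dz":77,"spin":0},{"claw":0,"dx":1,"dy":2,"dz":77,"spin":0},{"claw":0,"dx":1,"dy":2,"dz":77,"spin":0},{"claw":0,"dx":1,"dy":2,"dz":77,"spin":0},{"claw":0,"dx":1,"dy":2,"dz":77,"spin":0},{"claw":0,"dx":1,"dy":2,"dz":77,"spin":0}]' 20
python3 e.py .5452 .1065 .093
```

```text
time: 8.28
position: [0.545, 0.1067, 0.0956]
tool_rot: [-2.295, -2.143, 0.004]
ft_force: [-4.2, -0.3, 5.1]
grip_width: 0.112
grip_force: 20.0
pos [0.545  0.1067 0.0956] yaw 86.08 z [-0.003 -0.001 -1.   ] to go mm [-0.2  0.3  2.6]
q [ 0.38  0.32 -0.72  1.83  0.23  1.08 -0.49] F [-4.2 -0.3  5.1] T [-0.15  0.94 -0.04] 8.2833
```

```bash
python3 -m jog '[{"claw":0,"dx":0,"dy":0,"dz":-1,"spin":5},{"claw":0,"dx":0,"dy":0,"dz":-1,"spin":10},{"claw":0,"dx":0,"dy":0,"dz":-1,"spin":15},{"claw":0,"dx":0,"dy":0,"dz":-1,"spin":20},{"claw":0,"dx":0,"dy":0,"dz":-1,"spin":25},{"claw":0,"dx":0,"dy":0,"dz":-1,"spin":30},{"claw":0,"dx":0,"dy":0,"dz":-1,"spin":35},{"claw":0,"dx":0,"dy":0,"dz":-1,"spin":40},{"claw":0,"dx":0,"dy":0,"dz":-1,"spin":45},{"claw":0,"dx":0,"dy":0,"dz":-1,"spin":50},{"claw":0,"dx":0,"dy":0,"dz":-1,"spin":55},{"claw":0,"dx":0,"dy":0,"dz":-1,"spin":60},{"claw":0,"dx":0,"dy":0,"dz":-1,"spin":65},{"claw":0,"dx":0,"dy":0,"dz":-1,"spin":69.4},{"claw":0,"dx":0,"dy":0,"dz":-1,"spin":69.4},{"claw":0,"dx":0,"dy":0,"dz":-1,"spin":69.4},{"claw":0,"dx":0,"dy":0,"dz":-1,"spin":69.4}]'
python3 e.py .5452 .1065 .093
python3 -m jog '[{"claw":50,"dx":0,"dy":0,"dz":0,"spin":0},{"claw":50,"dx":0,"dy":0,"dz":0,"spin":0},{"claw":50,"dx":0,"dy":0,"dz":0,"spin":0},{"claw":50,"dx":0,"dy":0,"dz":0,"spin":0},{"claw":50,"dx":0,"dy":0,"dz":-30,"spin":0},{"claw":50,"dx":0,"dy":0,"dz":-60,"spin":0},{"claw":50,"dx":0,"dy":0,"dz":-70,"spin":0},{"claw":50,"dx":0,"dy":0,"dz":-70,"spin":0}]'
python3 -c "
from h import *
snap('side','s4.png',(320,170,440,260),6)"
```

```text
time: 9.7
position: [0.5463, 0.1056, 0.0959]
tool_rot: [3.107, 0.457, -0.0]
ft_force: [3.1, -3.0, -6.7]
grip_width: 0.117
grip_force: 20.0
pos [0.5463 0.1056 0.0959] yaw 16.75 z [-0.    -0.001 -1.   ] to go mm [-0.8 -1.2  2.9]
q [ 0.23  0.28 -0.53  1.83  0.16  1.07 -1.65] F [ 3.1 -3.  -6.7] T [-0.67 -0.55 -0.03] 9.7
time: 10.37
position: [0.5483, 0.1079, 0.1701]
tool_rot: [3.108, 0.457, 0.01]
ft_force: [0.5, -0.0, -0.7]
grip_width: 0.558
grip_force: 0.0
```

View pics/s4.png

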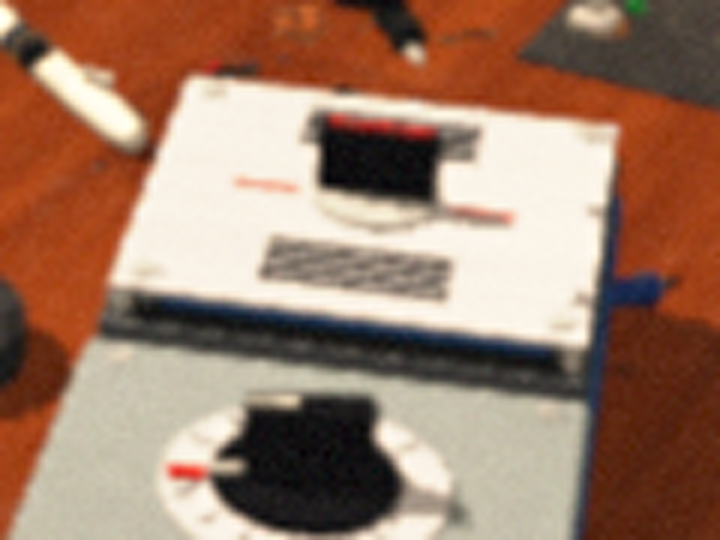

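The side view shows the wing stripe (328,120)-(437,133) parallel to the panel stripes (235,183)-(513,218), and the dial still on its mark. I'll close the fingers and press down on the wing.

```bash
python3 -m jog '[{"claw":0,"dx":-3,"dy":1,"dz":0,"spin":0},{"claw":0,"dx":-3,"dy":1,"dz":20,"spin":0},{"claw":0,"dx":-3,"dy":1,"dz":30,"spin":0},{"claw":0,"dx":-3,"dy":1,"dz":40,"spin":0},{"claw":0,"dx":-3,"dy":1,"dz":45,"spin":0},{"claw":0,"dx":-3,"dy":1,"dz":45,"spin":0},{"claw":0,"dx":-3,"dy":1,"dz":48,"spin":0},{"claw":0,"dx":-3,"dy":1,"dz":51,"spin":0},{"claw":0,"dx":-3,"dy":1,"dz":54,"spin":0},{"claw":0,"dx":-3,"dy":1,"dz":56,"spin":0},{"claw":0,"dx":-3,"dy":1,"dz":58,"spin":0},{"claw":0,"dx":-3,"dy":1,"dz":60,"spin":0},{"claw":0,"dx":-3,"dy":1,"dz":62,"spin":0},{"claw":0,"dx":-3,"dy":1,"dz":62,"spin":0},{"claw":0,"dx":-3,"dy":1,"dz":62,"spin":0}]' 20
python3 e.py .5452 .1065 .106
```

```text
time: 11.67
position: [0.5444, 0.1052, 0.1067]
tool_rot: [3.108, 0.456, 0.003]
ft_force: [-3.3, -0.1, 10.9]
grip_width: 0.006
grip_force: 5.5
pos [0.5444 0.1052 0.1067] yaw 16.69 z [ 0.002 -0.    -1.   ] to go mm [ 1.1 -1.   0.7]
q [ 0.23  0.26 -0.54  1.83  0.15  1.09 -1.64] F [-3.3 -0.1 10.9] T [-0.17  0.75  0.03] 11.6667
```

Almost home at about 11 N. I'll push gradually until it bottoms out.

```bash
for i in 1 2; do python3 -m jog '[{"claw":0,"dx":0,"dy":0,"dz":0.5,"spin":0},{"claw":0,"dx":0,"dy":0,"dz":1,"spin":0},{"claw":0,"dx":0,"dy":0,"dz":1.5,"spin":0},{"claw":0,"dx":0,"dy":0,"dz":1.5,"spin":0},{"claw":0,"dx":0,"dy":0,"dz":1.5,"spin":0}]' | grep -E "pos|ft"; done
```

```text
position: [0.5445, 0.1052, 0.1063]
ft_force: [-5.2, -1.6, 17.2]
position: [0.5446, 0.1052, 0.1061]
ft_force: [-8.7, -2.5, 24.2]
```

```bash
python3 e.py .5452 .1065 .106; python3 t.py 2>/dev/null|tail -2; python3 -c "
from h import *
snap('side','s5.png',(300,170,440,275),5.5)"
```

```text
pos [0.5446 0.1052 0.1061] yaw 16.68 z [ 0.003 -0.001 -1.   ] to go mm [ 0.9 -1.   0.1]
q [ 0.23  0.26 -0.54  1.83  0.15  1.08 -1.64] F [-8.7 -2.5 24.2] T [-0.49  2.06  0.  ] 12.5
topnow [0.5013 0.2493 0.0399] tab yaw 28.17 0.0368 292
  pointer 27.16 334 18.2 34.7
```

View pics/s5.png

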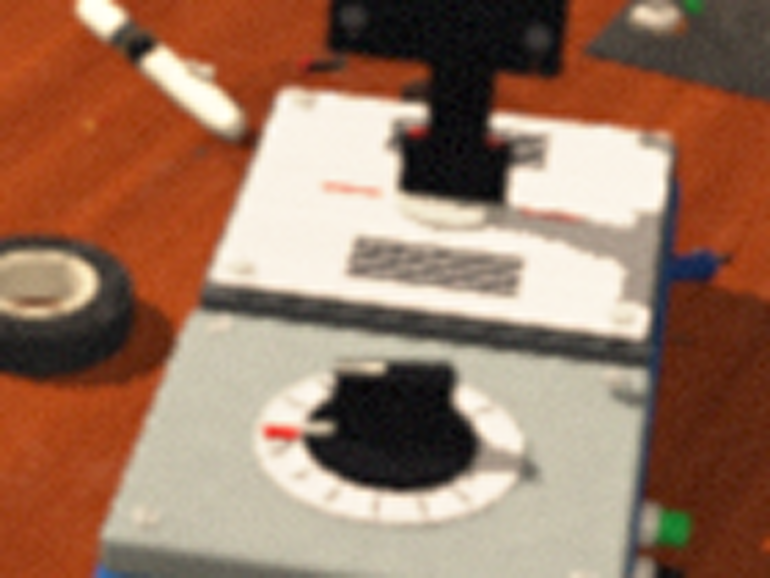

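The side view shows no gap left under the panel edge (y about 300-345), so it sits on its gasket. The wing is in line with the stripes and the dial pointer (318,428) is at the tab (282,433). I'm handing the job in.

```bash
python3 -c "
from bench import *
print(close_job())"
```

```text
the job is handed in; nothing more can be done
None
```

I handed the job in at about 12.5 s with the dial within about 1° of its red tab, the fastener in line with the panel stripes, and the panel pressed fully home and still held there at about 24 N; no result came back from the judging.

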